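# Hold a vial rack in the datum corner of the code reader

## Robot

A 6-joint arm with a two-finger parallel gripper is mounted at the origin on the work surface. World frame = base frame: x ahead of the robot, y to its left, z up, the work surface at z = 0. Lengths are in m, angles in rad, forces in N, time in s.
With the tool pointing down it reaches from about 0.35 to 0.775 m from the base axis. Payload 7.3 kg.
Tool frame: the origin (TCP) lies at the very end of the fingers, on their centre line; the grasp point (between the pads) lies 19 mm behind it; z points along the fingers, y is the line along which they close (so a half turn about z gives the same grasp; the last joint's range is limited). The gripper opens to 92 mm and grips with 3 to 60 N. Pads are 19 mm wide; open, the fingers measure 130 mm over their backs; the gripper's body (75 mm by 190 mm) begins 47 mm behind the grasp point.
Start: joints at [-1.39, 0.342, 1.524, -0, 1.275, -0.146], TCP at [0.169, -0.497, 0.227] pointing down, gripper open.
Joint ranges: [-2.53, 2.53], [-0.77, 2.02], [0.04, 2.7], [-1, 4.14], [0.28, 2.66], [-3.11, 3.11]. Speed limits (rad/s): [2.57, 2.57, 3.14, 3.14, 3.14, 3.14].

## Interface

Orientations are given as [roll, pitch, yaw] about the fixed x, y, z axes, in that order (R = Rz(yaw) Ry(pitch) Rx(roll)).
In Python, from cell import * gives the robot as it stands.
- The arm moves only by the tool step_arm, never from a script. Its argument "commands" is a list of rows, each a list of 7 numbers: the opening, from 0 (shut) to 1 (fully open), then the shift along the world's x, y, z in cm, then the turn, a rotation vector about the world's x, y, z in rad. A call has 1 to 5 rows; each row is the pose to reach, as a shift and turn from the pose commanded when the call began; what a row does not reach only later rows make up. A row lasts 1/12 s, in which the tool goes at most 41.7 mm and 7.16 degrees, less where a joint would pass 70% of its speed; a pose out of reach is approached as far as the arm can. A call with a gripper value outside its range is refused whole. The fingers move at their own pace and stop on an object; "grip_force" is the grip in N (left out, the last holds). Time passes only in rows, so rows that repeat a pose let the fingers close. It gives the time, the measured TCP pose, the force, the opening and the grip force at its end, in the units of the state.
- observe(): the state, without advancing time (a new reading comes with each control period).
- read_camera(name): name is "scene" or "top" or "wrist"; returns the picture (384x512x3 uint8, red, green, blue); there is no depth.
- camera_model(name): a dict with "vfov" (degrees; the focal length in pixels is half the picture's height over the tangent of half this angle, whatever the lens; pixels are square), "cx", "cy" (the principal point, pixels), "world_to_cam" (4x4, takes a point from world to camera coordinates). Camera axes: x right, y up, looking along -z (the intrinsics and any distortion apply to the point x, -y, -z); pixel columns grow to the right and rows downward; lengths in m; the calibration is good to about 2 mm. A picture is of the moment at which its call begins: read the wrist's pose just before it. camera_model takes no time and is no camera call; for the wrist camera it gives the pose at the moment of the call.
- hand_in(): hands the job in; it is judged then, once.
The state is a dict: "time": time; "qpos": joint angles; "qvel": joint speeds; "joint_efforts": joint torques, N m; "tool_pos": TCP position; "tool_rot": TCP orientation; "contact_force": force on the tool from outside, world axes, zero at the start; "torque": the same for the moment, N m; "opening": finger opening in m; "grip_force": force on a finger pad.
Only numpy, scipy, OpenCV 4.12 (cv2) and the standard library are available. Lean on these libraries where they do the work, as an engineer would, in place of code of your own. Each camera call takes 0.05 s, during which the arm holds its last target. There are 200 camera calls.

## Task

Read in the 24-vial rack: take the white rack with the many small vials and the cut-off corner from the chilled steel plate, keep it upright, and set it down flat on the dark window of the code reader, clear of both aluminium stops. Then slide it, cut-off corner leading, fully home into the corner so that it sits flush against both stops at once, and finish while still holding it pressed against both stops with the fingers for the scan: do not let go. Leave the rack of larger tubes, the jar and the tip box where they are.

Things in the scene. Friction and masses are not known exactly. Their poses are not given: they have to be found in the camera images.
- rack: Loose vial rack, white plastic, about 0.12 to 0.25 kg, standing on the chilled plate. Bottom skirt 62 mm (its x) by 92 mm (its y), 9 mm high; above it a narrower body 54 by 84 mm from 9 to 51 mm height; 24 small grey vial caps (4 by 6) stand up to 59 mm. The vertical edge at its (+x, +y) corner is cut off at 45 degrees by 13 mm. Origin: centre of the underside; z up.
- rack_grip (a point): Grip point of the rack: on its vertical axis, half-way up the narrower body, 30 mm above the underside. Axes as the rack's. Grip across the 54 mm width (along its x): the fingertips must stay above the 8 mm high stops when the rack is on the window.
- rack_corner (a point): The rack's leading corner: the point at underside level where its long +x skirt face and its short +y skirt face would meet if the corner were not cut off (31, 46 mm from the rack's origin). Axes as the rack's.
- reader: Fixed code reader, grey housing 200 mm (x) by 230 mm (y), flat top 60 mm above the bench. Origin: centre of the underside; z up. The rack is read with its axes parallel to the reader's, x along x and y along y; as the starts are drawn, that is the smaller turn (under 65 degrees).
- window: Fixed dark scanning window in the reader's top, flush with the housing, 120 mm (x) by 150 mm (y), top face 60 mm above the bench. It ends at the two stops and reaches from there 120 mm to the reader's -x and 150 mm to its -y. This body's origin and axes are those of the reader. Window and stops are smooth: the rack slides on them with a friction of about 0.3 (0.25 to 0.35).
- long_stop: Fixed aluminium strip along the reader's y, on its +x side: 142 mm long, 12 mm wide, 8 mm high above the window. Its face towards -x takes the rack's long +x side. This body's origin and axes are those of the reader; the face is at reader x = +70 mm.
- short_stop: Fixed aluminium strip along the reader's x, on its +y side: 100 mm long, 12 mm wide, 8 mm high above the window. Its face towards -y takes the rack's short +y side. This body's origin and axes are those of the reader; the face is at reader y = +85 mm.
- stop_corner (a point): The inside corner at window level where the faces of the two stops meet (reader x = 70, y = 85, z = 60 mm). Axes as the reader's: with the rack home, rack_corner lies here. Nothing on the reader's top is higher than the stops.
- plate: Fixed chilled steel plate lying on the bench, 200 mm (x) by 300 mm (y), 14 mm thick, carrying both racks. Origin: centre of the underside.
- tube_rack: Bystander: loose white rack of ten larger capped tubes (2 by 5), 52 by 104 mm, 70 mm high over the caps, also standing on the plate. Origin: centre of the underside.
- jar: Bystander: closed jar, 64 mm across, 85 mm high, on the bench beyond the work. Origin: centre of the underside.
- tip_box: Bystander: closed pipette tip box, 84 by 119 mm, 62 mm high, on the bench beyond the work. Origin: centre of the underside.
Not all that is in view belongs to the job. What is shaped like the rack but green or yellow is not meant.

How it is judged:
On the way, in this order (a step that is already met when the one before it is completed fails the run):
1. the rack is lifted clear of the chilled plate (height (world z) of rack_corner above 0.035 m), for 0.1 s.
2. the rack stands flat on the window, clear of both stops by 3 mm or more (x of rack_corner in the frame of stop_corner between -0.058 and -0.003 m and y of rack_corner in the frame of stop_corner between -0.058 and -0.003 m and z of rack_corner in the frame of stop_corner below 0.003 m and contact force between rack and window above 0.2 N and angle between rack's own z axis and vertical below 0.05 rad), for 0.1 s.
At the end, for the whole second after the job is handed in: The rack rests flat on the window, cut-off corner in the corner of the stops (within 2.5 mm per axis, square and level within 2 degrees), at rest, and the fingers keep it pressed on the long and the short stop with at least 1.5 N each through the last second (x of rack_corner in the frame of stop_corner between -0.0025 and 0.0025 m and y of rack_corner in the frame of stop_corner between -0.0025 and 0.0025 m and z of rack_corner in the frame of stop_corner between -0.0025 and 0.0025 m and angle between the x axis of rack and the x axis of reader, either way round below 0.035 rad and angle between rack's own z axis and vertical below 0.035 rad and contact force between rack and long_stop above 1.5 N and contact force between rack and short_stop above 1.5 N and contact force between the fingers and rack above 1 N and linear speed of rack below 0.01 m/s); the arm keeps its last pose, push and grip.
It fails at once if the rack of vials is tipped (angle between rack's own z axis and vertical above 0.4 rad).
It fails at once if the rack of larger tubes is moved (distance of tube_rack from where it was at the start of the episode above 0.02 m).
It fails at once if the jar is moved (distance of jar from where it was at the start of the episode above 0.02 m).
It fails at once if the tip box is moved (distance of tip_box from where it was at the start of the episode above 0.02 m).
It also fails if it takes over 58 s, if anything falls off the work surface, if the arm or the gripper's body presses on something with over 40 N, if the wrist force passes 120 N, or if a joint passes its speed limit or range.

## Working session

There is one attempt and no reset: what is moved stays moved. The work goes in short steps, Python scripts to look and compute and a tool call to move; the robot and the scene stay as the last step left them, time stands still between calls to the robot, and variables do not carry over. Pictures are saved under pics/ and viewed, at most 10 in all, crops included, and the job is handed in when it is done.

Besides the shell and the picture viewer there is one more tool, called after "Request:" as name(argument=value, ...), one argument or row to a line, values as JSON. step_arm: Moves the arm, as the interface text tells. Its arguments: {"type":"object","properties":{"commands":{"type":"array"},"grip_force":{"type":"number"}},"required":["commands"]}

```bash
mkdir -p pics; python3 - <<'E'
from cell import *
import cv2, numpy as np
for n in("scene","top"):
    m=camera_model(n); print(n,{k:(np.round(v,4).tolist() if not isinstance(v,str) else v) for k,v in m.items()})
    cv2.imwrite(f"pics/{n}0.png",cv2.cvtColor(read_camera(n),cv2.COLOR_RGB2BGR))
s=observe();print(s)
E
```

```text
scene {'vfov': 56.0995, 'cx': 257.8893, 'cy': 185.1373, 'world_to_cam': [[0.2772, 0.9608, 0.0033, -0.2419], [-0.8086, 0.2314, 0.541, 0.3432], [0.519, -0.1527, 0.841, -1.1747], [0.0, 0.0, 0.0, 1.0]]}
top {'vfov': 48.3603, 'cx': 256.7912, 'cy': 189.8837, 'world_to_cam': [[0.0123, -0.9999, 0.0099, 0.0838], [0.9946, 0.0132, 0.1028, -0.5375], [-0.1029, 0.0085, 0.9947, -1.3083], [0.0, 0.0, 0.0, 1.0]]}
{'time': 0.1, 'qpos': array([-1.39002932e+00,  3.42615980e-01,  1.52493044e+00,  1.06738861e-05,
        1.27538996e+00, -1.45993107e-01]), 'qvel': array([ 0.00060584, -0.00219371, -0.00168589,  0.00101562,  0.00127649,
       -0.00010468]), 'joint_efforts': array([ 1.85691286e-03, -4.32002950e+01, -2.44694710e+01,  7.19443965e-02,
        5.25439787e-02, -3.96324151e-05]), 'tool_pos': array([ 0.16847399, -0.49684939,  0.22613057]), 'tool_rot': array([-3.14026470e+00, -2.05577623e-04,  3.26756860e-01]), 'contact_force': array([ 0.62030265, -0.70194584,  0.29171747]), 'torque': array([ 0.03539217,  0.05031028, -0.01827584]), 'grip_force': 0.0, 'opening': 0.09159188435745842}
```

View pics/top0.png

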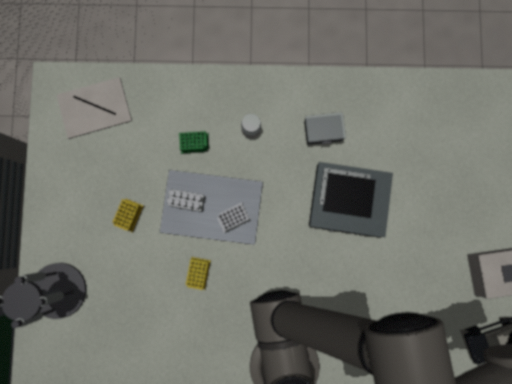

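View pics/scene0.png

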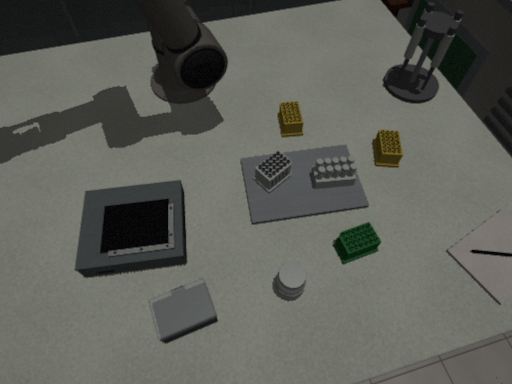

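The top view shows five candidates:

- White 24-vial rack on the plate at (234,217).
- White 10-tube rack at (186,201).
- Green rack at (194,142).
- Yellow racks at (127,214) and (199,273).

The one at (234,217) fits, because it is white, has many small caps and stands on the plate. The reader is at (351,198), with its stops on the top and left edges of the window. I'll confirm in a crop.

```bash
cat > h.py <<'E'
from cell import *
import cv2, numpy as np
def K(m,h=384):
    f=h/2/np.tan(np.radians(m["vfov"])/2); return f
def ray(m,uv,z):
    uv=np.atleast_2d(np.asarray(uv,float)); f=K(m); W=np.array(m["world_to_cam"]); R=W[:3,:3]; c=-R.T@W[:3,3]
    d=np.c_[(uv[:,0]-m["cx"])/f,-(uv[:,1]-m["cy"])/f,-np.ones(len(uv))]@R
    return c+d*((z-c[2])/d[:,2])[:,None]
def proj(m,P):
    P=np.atleast_2d(np.asarray(P,float)); W=np.array(m["world_to_cam"]); p=P@W[:3,:3].T+W[:3,3]; f=K(m)
    return np.c_[m["cx"]+f*p[:,0]/-p[:,2], m["cy"]-f*p[:,1]/-p[:,2]]
E
python3 - <<'E'
from h import *
im=cv2.imread("pics/top0.png")
a=cv2.resize(im[190:245,205:265],None,fx=6.5,fy=6.5,interpolation=cv2.INTER_CUBIC)
b=cv2.resize(im[155:245,300:400],(400,358),interpolation=cv2.INTER_CUBIC)
b=cv2.copyMakeBorder(b[:357],0,0,0,0,cv2.BORDER_CONSTANT)
cv2.imwrite("pics/c1.png",np.hstack([a[:357],b]))
m=camera_model("top")
print(ray(m,[[234,217]],.06),ray(m,[[351,200]],.06), camera_model("wrist"))
E
```

```text
[[0.44961435 0.15888902 0.06      ]] [[ 0.50582991 -0.19632967  0.06      ]] {'vfov': 70.84758945931372, 'cx': 258.10918929604156, 'cy': 191.80311887867632, 'world_to_cam': array([[ 0.32058599, -0.94721795, -0.00166801, -0.52499427],
       [ 0.91850522,  0.3112975 , -0.24380734,  0.03030918],
       [ 0.23145794,  0.07662914,  0.96982225, -0.38863822],
       [ 0.        ,  0.        ,  0.        ,  1.        ]])}
```

View pics/c1.png

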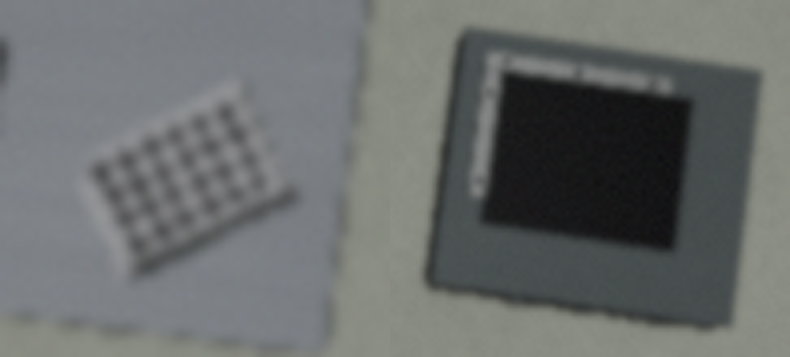

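The crop confirms it: a white 4x6 rack with its bevel at crop (90,170). The reader has its long stop along the top of the image (+x) and its short stop at the left (+y). Next I'll move the wrist camera over the reader, then over the rack.

Request:
step_arm(
  commands=[
    [1,3,3,0.5,0,0,0.11],
    [1,6,5.5,1,0,0,0.22],
    [1,9,8,1.5,0,0,0.33],
    [1,12,11,2,0,0,0.44],
    [1,15,13.5,2.5,0,0,0.55],
  ],
)

```text
time: 0.52
tool_pos: [0.3193, -0.3603, 0.2516]
tool_rot: [-3.141, -0.0, 0.882]
contact_force: [0.0, -1.1, -0.3]
opening: 0.0918
grip_force: 0.0
```

Request:
step_arm(
  commands=[
    [1,3,3,0.5,0,0,0.11],
    [1,6,6,1,0,0,0.22],
    [1,9,9,1.5,0,0,0.33],
    [1,13,13,2,0,0,0.44],
    [1,16,16,2.5,0,0,0.55],
  ],
)

```text
time: 0.93
tool_pos: [0.4659, -0.2139, 0.2746]
tool_rot: [-3.141, -0.0, 1.432]
contact_force: [1.2, -1.0, 0.0]
opening: 0.092
grip_force: 0.0
```

Request:
step_arm(
  commands=[
    [1,0,0,0,0,0,0],
    [1,0,0,0,0,0,0],
    [1,0,0,0,0,0,0],
  ],
)

```text
time: 1.18
tool_pos: [0.4645, -0.2159, 0.2741]
tool_rot: [-3.14, 0.0, 1.426]
contact_force: [0.7, -0.1, -0.3]
opening: 0.0921
grip_force: 0.0
```

```bash
cat > w.py <<'E'
from h import *; import sys,pickle
m=camera_model("wrist"); im=cv2.cvtColor(read_camera("wrist"),cv2.COLOR_RGB2BGR); n=sys.argv[1]
s=observe(); print(s["time"],s["tool_pos"],s["tool_rot"],s["qpos"])
cv2.imwrite(f"pics/{n}.png",im); pickle.dump(m,open(f"{n}.pkl","wb"))
E
python3 w.py w1
```

```text
1.2333 [ 0.46415072 -0.2164422   0.27418988] [-3.14048198e+00  2.46952014e-07  1.42502706e+00] [-5.85782272e-01  2.85255329e-01  1.47284882e+00 -4.81651424e-04
  1.38449330e+00 -4.39923550e-01]
```

View pics/w1.png

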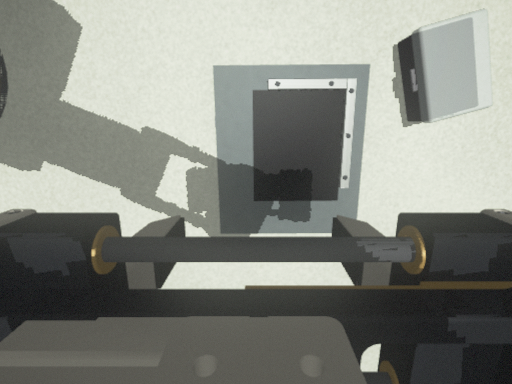

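The wrist view shows the window as a dark quad, (253,90) to (343,200). The short stop is above it, at row about 84, and the long stop is right of it, at column about 349. I'll fit the edges now.

```bash
cat > edge.py <<'E'
from h import *
def edge(g,p0,p1,n=60,half=7):
    """sub-pixel strongest edge along normals of the segment p0-p1; robust line fit -> two points on line"""
    p0,p1=np.array(p0,float),np.array(p1,float); t=(p1-p0)/np.linalg.norm(p1-p0); nn=np.array([-t[1],t[0]])
    s=np.arange(-half,half+.01,.25); pts=[]
    for a in np.linspace(.04,.96,n):
        c=p0+a*(p1-p0); q=(c+s[:,None]*nn).astype(np.float32)
        v=cv2.remap(g,q[:,0][None],q[:,1][None],cv2.INTER_LINEAR)[0]
        d=np.abs(np.gradient(cv2.GaussianBlur(v[None],(0,0),3)[0])); k=d.argmax()
        if d[k]>1 and 2<k<len(s)-3: 
            w=d[max(0,k-4):k+5]; pts.append(c+nn*(w@s[max(0,k-4):k+5]/w.sum()))
    pts=np.array(pts,np.float32)
    for _ in range(3):
        vx,vy,x,y=cv2.fitLine(pts,cv2.DIST_HUBER,0,.01,.01).ravel(); r=(pts-[x,y])@[-vy,vx]; pts=pts[np.abs(r)<max(.5,2*r.std())]
    print("n",len(pts),"rms",r.std().round(2)); b=np.array([x,y]); v=np.array([vx,vy])
    return b+v*((p0-b)@v), b+v*((p1-b)@v)
def ang(P): d=P[1]-P[0]; return np.degrees(np.arctan2(d[1],d[0]))
def inter(A,B):
    a,b=A[0][:2],B[0][:2]; u,v=A[1][:2]-a,B[1][:2]-b; t=np.linalg.solve(np.c_[u,-v],b-a); return a+t[0]*u
E
python3 - <<'E'
from edge import *; import pickle
m=pickle.load(open("w1.pkl","rb")); g=cv2.imread("pics/w1.png",0).astype(np.float32)
print(np.round(g[78:95:1,300]),np.round(g[130,335:362]))
S={}
for n,p in dict(short=((257,90),(340,90)),long=((344,95),(339,185)),wl=((253,95),(253,155)),bot=((255,200),(270,200)),hl=((214,70),(216,175)),hr=((370,70),(359,215)),ht=((220,66),(365,65))).items():
    S[n]=ray(m,np.array(edge(g,*p,half=4)),.06); print(n,S[n][:,:2].round(4).tolist(),ang(S[n]).round(2))
print("corner",inter(S["short"],S["long"]))
for a in("hr","hl","wl"):
    d=S["long"][1]-S["long"][0]; d=d[:2]/np.linalg.norm(d[:2]); w=S[a].mean(0)[:2]-S["long"].mean(0)[:2]; print(a,d[0]*w[1]-d[1]*w[0])
for a in ("ht","bot"):
    d=S["short"][1]-S["short"][0]; d=d[:2]/np.linalg.norm(d[:2]); w=S[a].mean(0)[:2]-S["short"].mean(0)[:2]; print(a,d[0]*w[1]-d[1]*w[0])
E
```

```text
[140. 218. 233. 232. 232. 233. 233. 232. 231. 232. 177.  99.  81.  89.
  94.  95.  88.] [ 77.  73.  76.  74.  72.  74.  75.  83. 105. 171. 223. 222. 221. 217.
 215. 217. 215. 193. 150. 146. 143. 144. 143. 144. 144. 146. 143.]
n 54 rms 0.13
short [[0.4788, -0.1079], [0.5851, -0.1227]] -7.91
n 60 rms 0.17
long [[0.5922, -0.1327], [0.5756, -0.2514]] -97.93
n 60 rms 0.08
wl [[0.4714, -0.1149], [0.4607, -0.192]] -97.89
n 60 rms 0.08
bot [[0.4541, -0.2566], [0.4753, -0.2597]] -8.28
n 58 rms 0.15
hl [[0.4263, -0.0779], [0.4075, -0.2123]] -97.95
n 60 rms 0.08
hr [[0.6235, -0.1065], [0.5968, -0.2992]] -97.9
n 60 rms 0.1
ht [[0.4365, -0.0732], [0.6185, -0.0984]] -7.91
corner [ 0.59340607 -0.12385596]
hr 0.02745599226669614
hl -0.17189231054750984
wl -0.1220162408943461
ht 0.02862460385354457
bot -0.15074154233750062
```

Request:
step_arm(
  commands=[
    [1,0,3.5,0,0,0,0.1],
    [1,0,7,0,0,0,0.2],
    [1,0,10.5,0,0,0,0.3],
    [1,0,14,0,0,0,0.4],
    [1,0,17.5,0,0,0,0.5],
  ],
)

```text
time: 1.65
tool_pos: [0.464, -0.0411, 0.2745]
tool_rot: [-3.141, 0.0, 1.927]
contact_force: [1.0, 0.2, -0.0]
opening: 0.0917
grip_force: 0.0
```

Request:
step_arm(
  commands=[
    [1,0,3.5,0,0,0,0.1],
    [1,0,7,0,0,0,0.17],
    [1,0,10.5,0,0,0,0.17],
    [1,0,14,0,0,0,0.17],
    [1,0,17,0,0,0,0.17],
  ],
)

```text
time: 2.07
tool_pos: [0.4646, 0.1294, 0.2746]
tool_rot: [-3.142, -0.0, 2.093]
contact_force: [1.5, 0.4, 0.0]
opening: 0.0917
grip_force: 0.0
```

Request:
step_arm(
  commands=[
    [1,0,0,0,0,0,0],
    [1,0,0,0,0,0,0],
    [1,0,0,0,0,0,0],
    [1,0,0,0,0,0,0],
  ],
)

```text
time: 2.4
tool_pos: [0.4651, 0.1274, 0.2746]
tool_rot: [-3.141, 0.0, 2.094]
contact_force: [-0.1, 0.6, -0.2]
opening: 0.0918
grip_force: 0.0
```

```bash
python3 w.py w2
```

```text
2.45 [0.46515185 0.12747488 0.27461509] [-3.14141482e+00  2.43607214e-04  2.09390602e+00] [ 1.08602846e-01  2.27657933e-01  1.54963621e+00 -3.00987733e-04
  1.36436318e+00 -4.14445125e-01]
```

View pics/w2.png

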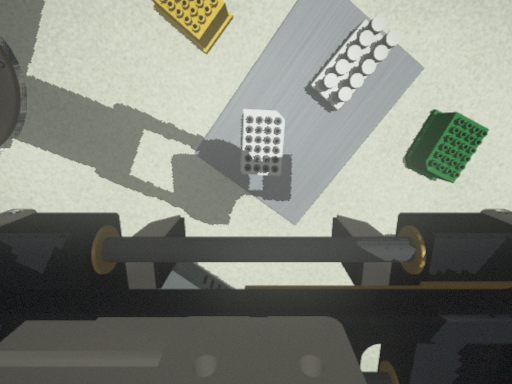

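The rack is at (264,142), with its cut corner at the upper right (282,113), so +x points right and +y up in this image. I'll enlarge it before fitting the edges.

```bash
python3 - <<'E'
import cv2
im=cv2.imread("pics/w2.png")
cv2.imwrite("pics/c2.png",cv2.resize(im[95:195,215:315],None,fx=6,fy=6,interpolation=cv2.INTER_NEAREST))
E
```

```text
(no output)
```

View pics/c2.png

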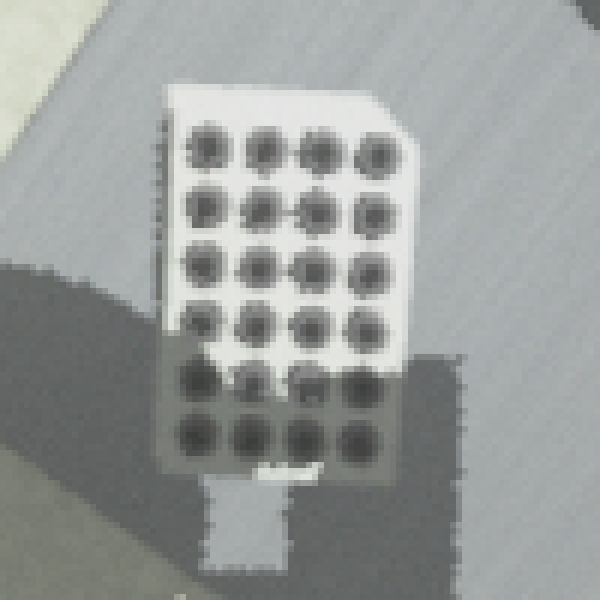

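```bash
python3 - <<'E'
from edge import *; import pickle
m=pickle.load(open("w2.pkl","rb")); g=cv2.imread("pics/w2.png",0).astype(np.float32)
up=cv2.resize(cv2.GaussianBlur(g[95:195,215:315],(0,0),1.3),None,fx=6,fy=6,interpolation=cv2.INTER_CUBIC)
c=np.array([[208,148],[378,157],[198,436],[359,443]],float); P=[]
for j in range(6):
  for i in range(4):
    a=c[0]*(1-j/5)+c[2]*j/5; b=c[1]*(1-j/5)+c[3]*j/5; p=(a*(1-i/3)+b*i/3).astype(int)
    w=up[p[1]-14:p[1]+15,p[0]-14:p[0]+15]; k=np.array(np.unravel_index(w.argmin(),w.shape))[::-1]-14
    P.append(((p+k)+.5)/6-.5+[215,95])
W=ray(m,P,.073)[:,:2].reshape(6,4,2)
ii=np.array([(1,i,j) for j in(2.5,1.5,.5,-.5,-1.5,-2.5) for i in(-1.5,-.5,.5,1.5)])
s,_,_,_=np.linalg.lstsq(ii,W.reshape(-1,2),rcond=None); r=W.reshape(-1,2)-ii@s
print("caps centre",s[0],"pitch",np.linalg.norm(s[1:],axis=1),"x ang",np.degrees(np.arctan2(*s[1][::-1])),"y ang",np.degrees(np.arctan2(*s[2][::-1]))-90,"rms",r.std())
L={}
for n,p in dict(left=((243.5,112),(242.5,148)),right=((284,122),(282,155)),top=((246,110),(276,111)),bot=((243,173),(256,174))).items():
    L[n]=ray(m,np.array(edge(g,*p,half=4)),.065); print(n,L[n][:,:2].round(4).tolist(),ang(L[n]).round(2))
    d=np.radians(30); e=L[n][:,:2]-s[0]; print("   rel",e@[np.cos(d),np.sin(d)],e@[-np.sin(d),np.cos(d)])
E
```

```text
caps centre [0.45041898 0.16270179] pitch [0.01216053 0.01252671] x ang 27.192904762342398 y ang 27.252624322587707 rms 0.0002876643554102936
n 41 rms 1.12
left [[0.4091, 0.1867], [0.4299, 0.1451]] -63.41
   rel [-0.02381171 -0.02658043] [ 0.04148458 -0.0049995 ]
n 60 rms 1.51
right [[0.4607, 0.2019], [0.4809, 0.1636]] -62.12
   rel [0.02849551 0.02688964] [ 0.02885072 -0.01445009]
n 60 rms 0.1
top [[0.4095, 0.1921], [0.4443, 0.2098]] 27.03
   rel [-0.02076332  0.01823335] [0.04589661 0.04387597]
n 53 rms 0.71
bot [[0.447, 0.1204], [0.4638, 0.1219]] 5.12
   rel [-0.02406555 -0.008776  ] [-0.03493605 -0.04202713]
```

Request:
step_arm(
  commands=[
    [1,-0.5,1.2,-3.5,0,0,-0.048],
    [1,-1,2.4,-7,0,0,-0.048],
    [1,-1.5,3.6,-10.5,0,0,-0.048],
    [1,-1.5,3.6,-14,0,0,-0.048],
    [1,-1.5,3.6,-15,0,0,-0.048],
  ],
)

```text
time: 2.87
tool_pos: [0.4471, 0.1639, 0.1202]
tool_rot: [-3.134, -0.002, 2.048]
contact_force: [-1.5, -0.4, -0.8]
opening: 0.0918
grip_force: 0.0
```

Request:
step_arm(
  commands=[
    [1,0,0,0,0,0,0],
    [1,0,0,0,0,0,0],
    [1,0,0,0,0,0,0],
    [1,0,0,0,0,0,0],
  ],
)

```text
time: 3.2
tool_pos: [0.4512, 0.1649, 0.1261]
tool_rot: [3.139, 0.001, 2.048]
contact_force: [0.1, -0.8, -0.7]
opening: 0.0917
grip_force: 0.0
```

```bash
python3 w.py w3
```

```text
3.25 [0.45102396 0.16500993 0.12603356] [3.13863269e+00 8.43011539e-04 2.04805245e+00] [ 1.90953172e-01  3.72120944e-01  1.79043240e+00  3.28659824e-05
  9.75961770e-01 -2.86322570e-01]
```

View pics/w3.png

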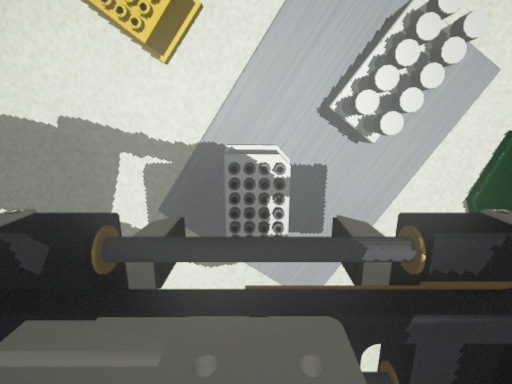

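The rack is centred between the fingers, with cap columns 234 to 280 around cx 258, and it's square to them. Descending and gripping now.

Request:
step_arm(
  commands=[
    [1,0,-0.1,-3,0,0,0],
    [1,0,-0.1,-6,0,0,0],
    [1,0,-0.1,-8,0,0,0],
    [1,0,-0.1,-9.2,0,0,0],
    [1,0,-0.1,-9.9,0,0,0],
  ],
)

```text
time: 3.67
tool_pos: [0.4498, 0.164, 0.0249]
tool_rot: [-3.141, -0.0, 2.049]
contact_force: [0.4, 0.3, 0.3]
opening: 0.0919
grip_force: 0.0
```

Request:
step_arm(
  commands=[
    [1,0,0,0,0,0,0],
    [1,0,0,0,0,0,0],
    [1,0,0,0,0,0,0],
  ],
)

```text
time: 3.92
tool_pos: [0.4509, 0.1643, 0.0268]
tool_rot: [3.139, 0.001, 2.049]
contact_force: [-0.3, -1.0, -0.6]
opening: 0.0919
grip_force: 0.0
```

Request:
step_arm(
  commands=[
    [0.5,0,0,0,0,0,0],
    [0.5,0,0,0,0,0,0],
    [0.4,0,0,0,0,0,0],
    [0.4,0,0,0,0,0,0],
    [0.4,0,0,0,0,0,0],
  ],
  grip_force=25,
)

```text
time: 4.33
tool_pos: [0.4501, 0.1642, 0.0258]
tool_rot: [3.141, 0.0, 2.049]
contact_force: [-1.2, 0.1, -0.4]
opening: 0.0633
grip_force: 0.0
```

Request:
step_arm(
  commands=[
    [0.4,0,0,0,0,0,0],
    [0.4,0,0,0,0,0,0],
    [0.4,0,0,0,0,0,0],
    [0.4,0,0,0,0,0,0],
  ],
  grip_force=25,
)

```text
time: 4.67
tool_pos: [0.45, 0.1642, 0.0257]
tool_rot: [3.141, 0.0, 2.049]
contact_force: [-0.8, -0.5, 1.1]
opening: 0.054
grip_force: 25.0
```

Request:
step_arm(
  commands=[
    [0.4,0,0,1.5,0,0,0],
    [0.4,0,0,4,0,0,0],
    [0.4,0,0,7,0,0,0],
    [0.4,0,0,10,0,0,0],
    [0.4,0,0,12,0,0,0],
  ],
)

```text
time: 5.08
tool_pos: [0.4505, 0.1643, 0.148]
tool_rot: [3.139, 0.001, 2.049]
contact_force: [1.6, 0.5, -0.9]
opening: 0.0538
grip_force: 25.0
```

Request:
step_arm(
  commands=[
    [0.4,0.5,-2,0.5,0,0,-0.05],
    [0.4,1.2,-5,1,0,0,-0.11],
    [0.4,2,-8.5,1,0,0,-0.17],
    [0.4,2.8,-12,1,0,0,-0.23],
    [0.4,3.6,-15.5,1,0,0,-0.29],
  ],
)

```text
time: 5.5
tool_pos: [0.4858, 0.0078, 0.1556]
tool_rot: [-3.141, -0.0, 1.757]
contact_force: [0.6, -0.0, -0.8]
opening: 0.054
grip_force: 25.0
```

Request:
step_arm(
  commands=[
    [0.4,0.8,-3.5,0,0,0,-0.06],
    [0.4,1.6,-7,0,0,0,-0.12],
    [0.4,2.4,-10.5,0,0,0,-0.18],
    [0.4,3.2,-14,0,0,0,-0.24],
    [0.4,3.9,-17,0,0,0,-0.29],
  ],
)

```text
time: 5.92
tool_pos: [0.5248, -0.1632, 0.1552]
tool_rot: [-3.141, 0.0, 1.465]
contact_force: [-0.4, -0.0, -1.4]
opening: 0.0538
grip_force: 25.0
```

Request:
step_arm(
  commands=[
    [0.4,0.4,-1.5,0,0,0,-0.036],
    [0.4,0.6,-2.2,0,0,0,-0.036],
    [0.4,0.6,-2.2,0,0,0,-0.036],
    [0.4,0.6,-2.2,0,0,0,-0.036],
    [0.4,0.6,-2.2,0,0,0,-0.036],
  ],
)

```text
time: 6.33
tool_pos: [0.5306, -0.1811, 0.1555]
tool_rot: [-3.141, -0.001, 1.435]
contact_force: [-0.4, -0.0, -2.7]
opening: 0.0541
grip_force: 25.0
```

```bash
python3 w.py w4
```

```text
6.3833 [ 0.530745   -0.18108584  0.15566926] [-3.14114004e+00 -5.17477311e-04  1.43515045e+00] [-4.65664772e-01  4.71338525e-01  1.52836302e+00  3.76924436e-04
  1.14248702e+00 -3.30175664e-01]
```

View pics/w4.png

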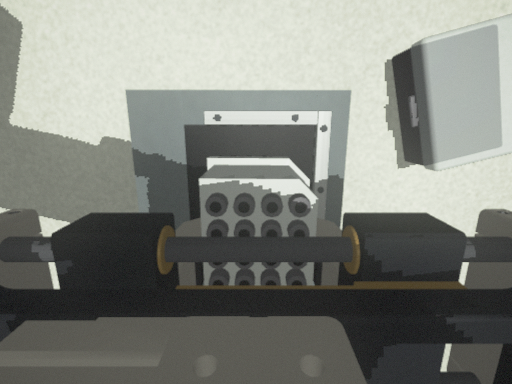

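The rack is held level and square over the window. I'll measure its skirt's leading edge at row about 158 and recheck the reader's edges from here.

```bash
python3 - <<'E'
from edge import *; import pickle
m=pickle.load(open("w4.pkl","rb")); g=cv2.imread("pics/w4.png",0).astype(np.float32)
S={}
for n,p,z in (("ht",((132,91),(348,91)),.06),("wt",((190,125),(310,125)),.06),("hl",((128,95),(131,170)),.06),("hr",((350,95),(343,200)),.06),("wl",((186,130),(190,190)),.06),("skirt",((210,158),(286,158)),.1529)):
    S[n]=ray(m,np.array(edge(g,*p,half=4)),z); print(n,S[n][:,:2].round(4).tolist(),ang(S[n]).round(2))
a=np.radians(-7.91); ex=np.array([np.cos(a),np.sin(a)]); ey=np.array([-ex[1],ex[0]])
X=lambda n:(S[n][:,:2]@ex).mean(); Y=lambda n:(S[n][:,:2]@ey).mean()
print("stop x from hl,hr,wl",X("hl")+.17,X("hr")-.03,X("wl")+.12,"stop y from ht,wt",Y("ht")-.03,Y("wt"),"skirt y",Y("skirt"))
c=np.array([.5911,-.1246]); print("prev corner",c@ex,c@ey); t=observe()["tool_pos"][:2]; print("tcp",t@ex,t@ey)
E
```

```text
n 60 rms 0.09
ht [[0.4333, -0.0728], [0.622, -0.0989]] -7.9
n 60 rms 0.09
wt [[0.4781, -0.1087], [0.5862, -0.1236]] -7.86
n 55 rms 0.11
hl [[0.4265, -0.0768], [0.4172, -0.1427]] -98.04
n 60 rms 0.09
hr [[0.6239, -0.1036], [0.6105, -0.1992]] -97.99
n 60 rms 0.09
wl [[0.4717, -0.1134], [0.464, -0.1693]] -97.88
n 60 rms 0.05
skirt [[0.5086, -0.1323], [0.5532, -0.1385]] -7.87
stop x from hl,hr,wl 0.6029531176637046 0.6021584196100004 0.6028191450786904 stop y from ht,wt -0.042423655000643684 -0.041855075381682184 skirt y -0.06105871547462477
prev corner 0.602623085730969 -0.04206883102826948
tcp 0.5506157756161365 -0.10632312947342992
```

Request:
step_arm(
  commands=[
    [0.4,0,0,-2,0,0,-0.002],
    [0.4,0,0,-4.5,0,0,-0.002],
    [0.4,0,0,-6.5,0,0,-0.002],
    [0.4,0,0,-7.5,0,0,-0.002],
    [0.4,0,0,-8,0,0,-0.002],
  ],
)

```text
time: 6.8
tool_pos: [0.5302, -0.1814, 0.0743]
tool_rot: [-3.139, -0.001, 1.432]
contact_force: [-0.1, 0.3, -1.1]
opening: 0.0539
grip_force: 25.0
```

Request:
step_arm(
  commands=[
    [0.4,0,0,0,0,0,0],
    [0.4,0,0,0,0,0,0],
    [0.4,0,0,-0.1,0,0,0],
    [0.4,0,0,-0.2,0,0,0],
    [0.4,0,0,-0.2,0,0,0],
  ],
)

```text
time: 7.22
tool_pos: [0.5313, -0.183, 0.0743]
tool_rot: [3.14, 0.0, 1.431]
contact_force: [0.0, -0.2, -1.5]
opening: 0.0537
grip_force: 25.0
```

Request:
step_arm(
  commands=[
    [0.4,0,0,-0.1,0,0,0],
    [0.4,0,0,-0.2,0,0,0],
    [0.4,0,0,-0.3,0,0,0],
    [0.4,0,0,-0.3,0,0,0],
    [0.4,0,0,-0.3,0,0,0],
  ],
)

```text
time: 7.63
tool_pos: [0.5311, -0.1829, 0.0717]
tool_rot: [3.141, 0.0, 1.431]
contact_force: [-2.7, 1.4, 6.7]
opening: 0.0538
grip_force: 25.0
```

Request:
step_arm(
  commands=[
    [0.4,0,0,0,0,0,0],
    [0.4,0,0,0,0,0,0],
    [0.4,0,0,0,0,0,0],
  ],
)

```text
time: 7.88
tool_pos: [0.5311, -0.1829, 0.0717]
tool_rot: [3.141, 0.0, 1.431]
contact_force: [-1.9, 0.2, 6.6]
opening: 0.0538
grip_force: 25.0
```

Request:
step_arm(
  commands=[
    [0.4,0.34,0.26,0,0,0,0],
    [0.4,0.68,0.51,0,0,0,0],
    [0.4,1.02,0.77,0,0,0,0],
    [0.4,1.35,1.02,0,0,0,0],
    [0.4,1.69,1.28,0,0,0,0],
  ],
)

```text
time: 8.3
tool_pos: [0.5483, -0.1706, 0.0717]
tool_rot: [3.14, 0.001, 1.431]
contact_force: [-1.4, -2.2, 6.3]
opening: 0.0538
grip_force: 25.0
```

Request:
step_arm(
  commands=[
    [0.4,0,0,0,0,0,0],
    [0.4,0,0,0,0,0,0],
    [0.4,0,0,0,0,0,0],
  ],
)

```text
time: 8.55
tool_pos: [0.5489, -0.1702, 0.0718]
tool_rot: [3.139, 0.0, 1.431]
contact_force: [1.5, 0.7, 4.9]
opening: 0.0545
grip_force: 25.0
```

Request:
step_arm(
  commands=[
    [0.4,0.1,-0.014,0,0,0,0],
    [0.4,0.2,-0.028,0,0,0,0],
    [0.4,0.3,-0.041,0,0,0,0],
    [0.4,0.4,-0.055,0,0,0,0],
    [0.4,0.4,-0.055,0,0,0,0],
  ],
)

```text
time: 8.97
tool_pos: [0.5519, -0.1707, 0.0717]
tool_rot: [3.141, 0.0, 1.431]
contact_force: [-2.1, 1.4, 7.8]
opening: 0.0542
grip_force: 25.0
```

Request:
step_arm(
  commands=[
    [0.4,0.05,-0.007,0,0,0,0],
    [0.4,0.05,-0.007,0,0,0,0],
    [0.4,0.1,-0.014,0,0,0,0],
    [0.4,0.1,-0.014,0,0,0,0],
    [0.4,0.1,-0.014,0,0,0,0],
  ],
)

```text
time: 9.38
tool_pos: [0.5528, -0.1709, 0.0717]
tool_rot: [3.141, 0.0, 1.431]
contact_force: [-3.4, 1.1, 7.5]
opening: 0.0537
grip_force: 25.0
```

Request:
step_arm(
  commands=[
    [0.4,0.02,0.1,0,0,0,0],
    [0.4,0.03,0.2,0,0,0,0],
    [0.4,0.04,0.3,0,0,0,0],
    [0.4,0.055,0.4,0,0,0,0],
    [0.4,0.07,0.5,0,0,0,0],
  ],
)

```text
time: 9.8
tool_pos: [0.5535, -0.167, 0.0717]
tool_rot: [3.141, 0.002, 1.431]
contact_force: [-3.9, -2.9, 7.4]
opening: 0.054
grip_force: 25.0
```

Request:
step_arm(
  commands=[
    [0.4,0.05,0.04,0,0,0,0],
    [0.4,0.05,0.04,0,0,0,0],
    [0.4,0.1,0.08,0,0,0,0],
    [0.4,0.1,0.08,0,0,0,0],
    [0.4,0.1,0.08,0,0,0,0],
  ],
)

```text
time: 10.22
tool_pos: [0.5536, -0.1665, 0.0717]
tool_rot: [-3.141, 0.002, 1.431]
contact_force: [-8.6, -5.0, 8.8]
opening: 0.0538
grip_force: 25.0
```

Request:
step_arm(
  commands=[
    [0.4,0.01,0.05,0,0,0,0],
    [0.4,0.01,0.05,0,0,0,0],
    [0.4,0.02,0.1,0,0,0,0],
    [0.4,0.02,0.1,0,0,0,0],
    [0.4,0.02,0.1,0,0,0,0],
  ],
)

```text
time: 10.63
tool_pos: [0.5537, -0.1655, 0.0718]
tool_rot: [-3.14, 0.002, 1.431]
contact_force: [-7.4, -6.1, 9.1]
opening: 0.0539
grip_force: 25.0
```

Request:
step_arm(
  commands=[
    [0.4,0.01,0.05,0,0,0,0],
    [0.4,0.01,0.05,0,0,0,0],
    [0.4,0.02,0.1,0,0,0,0],
    [0.4,0.02,0.1,0,0,0,0],
    [0.4,0.02,0.1,0,0,0,0],
  ],
)

```text
time: 11.05
tool_pos: [0.5538, -0.1651, 0.0718]
tool_rot: [-3.14, 0.003, 1.431]
contact_force: [-9.1, -9.0, 9.8]
opening: 0.0539
grip_force: 25.0
```

Request:
step_arm(
  commands=[
    [0.4,0.01,0.05,0,0,0,0],
    [0.4,0.01,0.05,0,0,0,0],
    [0.4,0.02,0.1,0,0,0,0],
    [0.4,0.02,0.1,0,0,0,0],
    [0.4,0.02,0.1,0,0,0,0],
  ],
  grip_force=40,
)

```text
time: 11.47
tool_pos: [0.5539, -0.165, 0.0719]
tool_rot: [-3.14, 0.005, 1.431]
contact_force: [-9.4, -10.7, 8.3]
opening: 0.0539
grip_force: 40.0
```

```bash
python3 w.py w5; python3 - <<'E'
from h import *
F=[]
for i in range(8): read_camera("top"); F.append(observe()["contact_force"])
print(np.mean(F,0),observe()["tool_pos"],observe()["torque"])
E
```

```text
11.5167 [ 0.55385441 -0.16499185  0.07189544] [-3.14046325  0.0047696   1.43141465] [-0.41939793  0.59752556  1.5687572  -0.0059148   0.97508525 -0.27669534]
[ -9.69452409 -10.89438139   9.51213418] [ 0.55387001 -0.16498579  0.07189245] [-1.67049852  1.54016895  0.28179083]
```

View pics/w5.png

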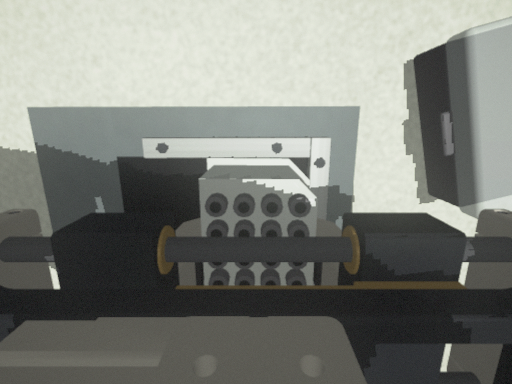

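The skirt is flush against both stops: the short one at row 158, and the long one at the right. Position and force agree. I'll add a little more x push for margin.

Request:
step_arm(
  commands=[
    [0.4,0.04,-0.01,0,0,0,0],
    [0.4,0.08,-0.01,0,0,0,0],
    [0.4,0.12,-0.02,0,0,0,0],
    [0.4,0.12,-0.02,0,0,0,0],
    [0.4,0.12,-0.02,0,0,0,0],
  ],
)

```text
time: 12.33
tool_pos: [0.5539, -0.165, 0.0719]
tool_rot: [-3.138, 0.005, 1.432]
contact_force: [-14.1, -10.4, 12.1]
opening: 0.0539
grip_force: 40.0
```

Request:
step_arm(
  commands=[
    [0.4,0,0,0,0,0,0],
    [0.4,0,0,0,0,0,0],
    [0.4,0,0,0,0,0,0],
    [0.4,0,0,0,0,0,0],
    [0.4,0,0,0,0,0,0],
  ],
)

```text
time: 12.75
tool_pos: [0.5539, -0.165, 0.0719]
tool_rot: [-3.138, 0.005, 1.432]
contact_force: [-14.2, -11.2, 13.2]
opening: 0.0538
grip_force: 40.0
```

```bash
python3 - <<'E'
from h import *
F=[];P=[]
for i in range(8): read_camera("top"); s=observe(); F.append(s["contact_force"]);P.append(s["tool_pos"])
f=np.mean(F,0); print(f,"reader x,y",f[0]*.9905-f[1]*.1376,f[0]*.1376+f[1]*.9905,np.ptp(P,0),P[-1],s["tool_rot"],s["grip_force"])
E
```

```text
[-13.93778523 -11.0170697   12.41436551] reader x,y -12.28942747796811 -12.83024678804301 [4.14204719e-05 3.21364945e-05 5.07695111e-05] [ 0.55390106 -0.16499261  0.07191109] [-3.13797385  0.00459113  1.43161292] 39.95072364807129
```

The push is 12.3 N and 12.8 N on the two stops, well above what friction could take up. The rack is at rest and square, so I'm handing in.

```bash
python3 -c "
from cell import *
print(hand_in())"
```

```text
the job is handed in; nothing more can be done
None
```

The 24-vial rack is home in the corner of the reader, flush against both stops and still held, with about 12 N measured push towards each; the job is handed in, but no verdict came back.

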